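Drive a stuck plug out of a sleeve

ROBOT

A 7-joint arm with a two-finger parallel gripper is mounted at the origin on a cart in front of the work surface, level with it; the furniture and walls round the work are solid. World frame = base frame: x ahead of the robot, y to its left, z up, the work surface at z = 0. Lengths are in m, angles in rad, forces in N, time in s.
With the tool pointing down it reaches from about 0.4 to 0.75 m from the base axis. Payload 19.5 kg.
Tool frame: the origin (TCP) lies on the centre line of the jaws, within the pads' length; the fingertips stand 17 mm ahead of it and the grasp point (between the pads) lies 2 mm behind it; z points along the fingers, y is the direction in which the jaws open and shut (so a half turn about z gives the same grasp; the last joint's range is limited). The gripper opens to 85 mm and grips with 20 to 120 N. Pads are 22 mm wide; open, the fingers measure 114 mm over their backs; the gripper's body (76 mm by 85 mm) begins 54 mm behind the grasp point. The pads swing forward as they close: fully open they stand 13 mm farther back than shut.
Start: joints at [1.261, 0.707, -0.028, 1.485, 0.022, 0.951, -0.075], TCP at [0.152, -0.554, 0.248] pointing down, gripper open.
Joint ranges: [-2.71, 2.71], [-0.32, 2.16], [-1.57, 1.52], [0, 2.45], [-1.46, 4.6], [0, 2.02], [-2.83, 2.83]. Speed limits (rad/s): [1.89, 1.89, 2.57, 2.57, 3.01, 3.01, 3.01].

INTERFACE

Orientations are given as a unit quaternion [x, y, z, w].
In Python, from cell import robot, viewer, workorder gives the robot as it stands.
- The arm moves only by the tool carry_out, never from a script. Its argument "increments" is a list of rows, each a list of 3 entries, a list of its own where there are three numbers: the finger opening in mm, from 0 to 85.4, then the shift along the world's x, y, z in mm, then the turn about the world's z in rad. In form: [[claw, [x, y, z], twist], ...]. A call has 1 to 8 rows; each row shifts and turns the commanded pose from where the row before left it; what a row does not reach is not made up. A row lasts 1/10 s, in which the tool goes at most 50 mm and 8.59 degrees, less where a joint would pass 70% of its speed; a pose out of reach is approached as far as the arm can. A call is refused whole if a number of a shift passes 50 or a number of a turn 0.15, either way. A call with a gripper value outside its range is refused whole. The fingers move at their own pace and stop on an object; "grip_force" is the grip in N (left out, the last holds). Time passes only in rows, so rows that do not move let the fingers close. It gives the time, the measured TCP pose, the force and the opening at its end, in the units of the state.
- robot.sense(): the state, without advancing time (a new reading comes with each control period).
- viewer.grab_frame(name): name is "side" or "top" or "wrist"; returns the picture (420x560x3 uint8, red, green, blue); there is no depth.
- viewer.camera_params(name): a dict with "fx", "fy", "cx", "cy" (pixels), "world_to_cam" (4x4, takes a point from world to camera coordinates). Camera axes: x right, y down, z forward; pixel columns grow to the right and rows downward; lengths in m; the calibration is good to about 2 mm. A picture is of the moment at which its call begins: read the wrist's pose just before it. camera_params takes no time and is no camera call; for the wrist camera it gives the pose at the moment of the call.
- workorder.close_job(): hands the job in, once; it reports no verdict.
The state is a dict: "time": time; "q": joint angles; "joint_vel": joint speeds; "tau": joint torques, N m; "tcp_pos": TCP position; "ee_rot": TCP orientation; "force": force on the tool from outside, world axes, zero at the start; "torque": the same for the moment, N m; "opening": opening from 0.0 (shut) to 1.0 (fully open).
Only numpy, scipy, OpenCV 4.12 (cv2) and the standard library are available. Lean on these libraries where they do the work, as an engineer would, in place of code of your own. Each camera call takes 0.05 s, during which the arm holds its last target.

TASK

A brass plug is stuck in the upright steel sleeve of the push-out stand. Take the longer of the two drifts from the wooden rack and push the plug with it down and out of the bottom of the sleeve into the tray below. Leave the plug in the tray and the drift standing in the sleeve, pushed all the way in; leave the short drift in its hole.

Things in the scene. Friction and masses are not known exactly. Their poses are not given: they have to be found in the camera images.
- stand: Fixed stand, position and yaw vary. Origin: centre of its underside, on the sleeve's axis; z up. Dark tray 110 x 124 mm (x, y), floor 5 mm, rim 18 mm; posts at y = +-46 mm, 104 mm tall, carry the upright steel sleeve, open at both ends: bottom end 60 mm, mouth 115 mm above the origin; outer diameter 34 (mouth 48), bore 25 mm up to 103 mm, flaring to 39 at the mouth. Three ball catches 72 mm above the origin hold the plug.
- plug: Brass plug, 22 mm in diameter, 22 mm long, about 70 g. Origin: centre of its underside, z up its axis. It starts in the sleeve, underside about 73 mm, top 95 mm above the stand's origin, on sprung catches that yield at roughly 5 to 12 N and lightly grip its side until its top is below 72 mm; then it falls. The empty catches leave 17 mm free.
- long_drift: The longer drift, round, about 150 g, upright in a rack hole. Origin: centre of its lower tip, z up its axis. Steel shank 14 mm in diameter, 75 mm from tip to collar; collar 44 mm in diameter, 75 to 80 mm above the tip; grooved aluminium handle 28 mm in diameter, 80 to 125 mm above the tip. Fully in, the collar rests on the sleeve's mouth and the tip is 20 mm below the sleeve.
- short_drift: The shorter drift: same, but shank 35 mm, collar 35 to 40 mm, handle 40 to 85 mm above its tip (origin, z up); too short for the job. Both stand in a fixed wooden rack 130 x 50 mm, 38 mm high, in two holes 80 mm apart on its long axis, 16 mm wide, 30 mm deep (they may lean 4 degrees); which is in which hole varies.

How it is judged:
By the outcome, as a careful person would: the job done as asked, in the order asked, and still so for the second after the job is handed in, with the robot touching nothing.
It also fails if it takes over 43 s, if anything falls off the work surface, if the arm or the gripper's body presses on something with over 40 N, if the wrist force passes 120 N, or if a joint passes its speed limit or range.

## Working session

There is one attempt and no reset: what is moved stays moved. The work goes in short steps, Python scripts to look and compute and a tool call to move; the robot and the scene stay as the last step left them, time stands still between calls to the robot, and variables do not carry over. Pictures are saved under pics/ and viewed, and the job is handed in when it is done.

Besides the shell and the picture viewer there is one more tool, called after "Call:" as a command line: name --argument value ..., lists and objects as JSON in quotes. carry_out: Moves the arm, as the interface text tells. Its arguments: {"type":"object","properties":{"increments":{"type":"array"},"grip_force":{"type":"number"}},"required":["increments"]}

```bash
mkdir -p pics; ls; python3 - <<'E'
from cell import robot, viewer, workorder
import cv2
s=robot.sense(); print({k:s[k] for k in('time','tcp_pos','ee_rot','force','opening')})
for n in('side','top'):
    im=viewer.grab_frame(n); cv2.imwrite(f'pics/{n}0.png',im[:,:,::-1])
    p=viewer.camera_params(n); print(n,p)
E
```

```text
pics
{'time': 0.0, 'tcp_pos': array([ 0.15209554, -0.55425997,  0.24782811]), 'ee_rot': array([ 9.91046750e-01,  1.33514156e-01, -9.41323223e-05, -5.49145945e-04]), 'force': array([ 0.3785456 , -0.16829135, -0.3995107 ]), 'opening': 0.998195934372245}
side {'fx': 495.36145887502687, 'fy': 495.36145887502687, 'cx': 287.8481704105412, 'cy': 204.40522632215868, 'world_to_cam': array([[ 9.94098609e-01, -1.08475634e-01,  9.95891047e-04,
        -6.05074372e-01],
       [-5.50454600e-02, -5.12318952e-01, -8.57029339e-01,
         9.28244588e-02],
       [ 9.34770148e-02,  8.51916855e-01, -5.15266649e-01,
         8.16079260e-01],
       [ 0.00000000e+00,  0.00000000e+00,  0.00000000e+00,
         1.00000000e+00]])}
top {'fx': 496.9497907796683, 'fy': 496.9497907796683, 'cx': 283.29095549813394, 'cy': 211.27612776646072, 'world_to_cam': array([[ 0.01536308, -0.99965811, -0.02115764,  0.00365083],
       [-0.99460473, -0.01310743, -0.10290588,  0.60035135],
       [ 0.10259338,  0.02262444, -0.99446605,  0.84292931],
       [ 0.        ,  0.        ,  0.        ,  1.        ]])}
```

View pics/side0.png

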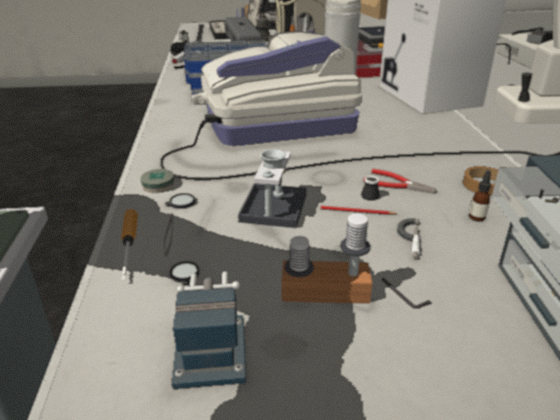

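View pics/top0.png

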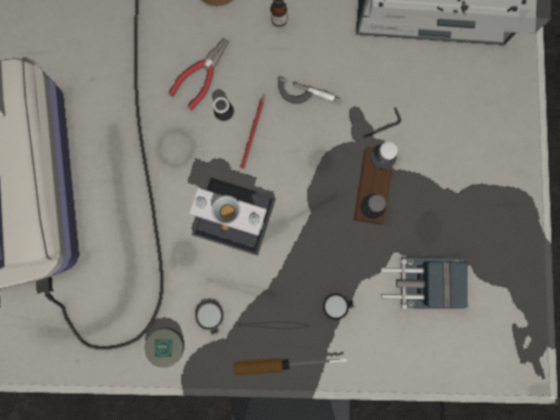

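The side view shows the stand (sleeve mouth about 272,157), the long drift in the rack's right hole (357,230) and the short one at (299,255). In the top view the long drift is at (386,152), the short at (374,206) and the sleeve at (226,210). I'll enlarge these areas.

```bash
python3 - <<'E'
import cv2
a=cv2.imread('pics/top0.png');b=cv2.imread('pics/side0.png')
cv2.imwrite('pics/c1.png',cv2.resize(a[170:260,180:280],None,fx=6,fy=6,interpolation=cv2.INTER_CUBIC))
cv2.imwrite('pics/c2.png',cv2.resize(a[130:230,340:420],None,fx=6,fy=6,interpolation=cv2.INTER_CUBIC))
cv2.imwrite('pics/c3.png',cv2.resize(b[205:310,270:390],None,fx=5,fy=5,interpolation=cv2.INTER_CUBIC))
cv2.imwrite('pics/c4.png',cv2.resize(b[140:230,230:320],None,fx=6,fy=6,interpolation=cv2.INTER_CUBIC))
E
```

```text
(no output)
```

View pics/c1.png

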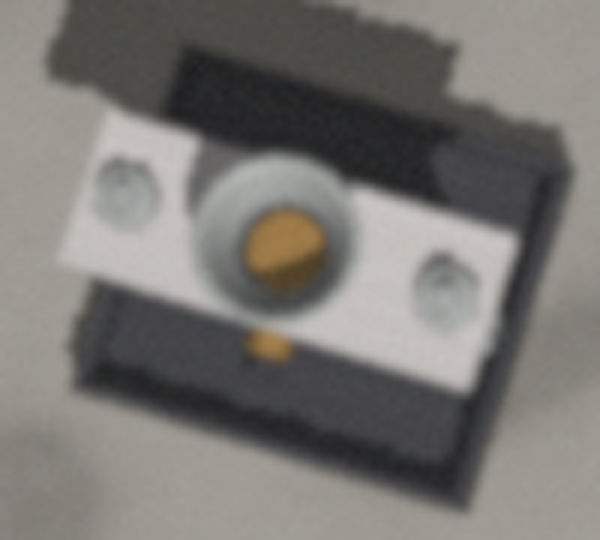

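View pics/c2.png

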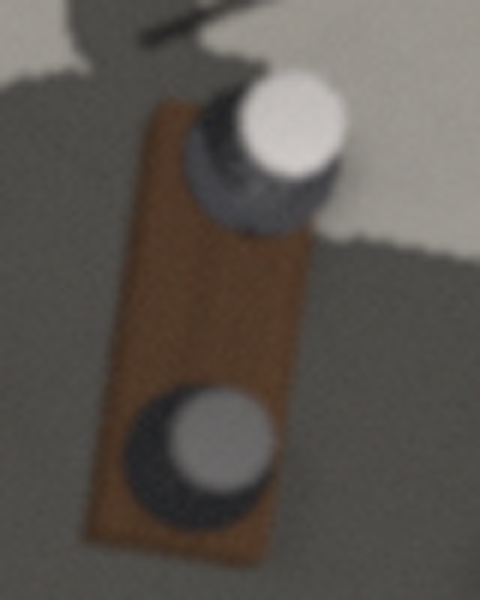

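View pics/c3.png

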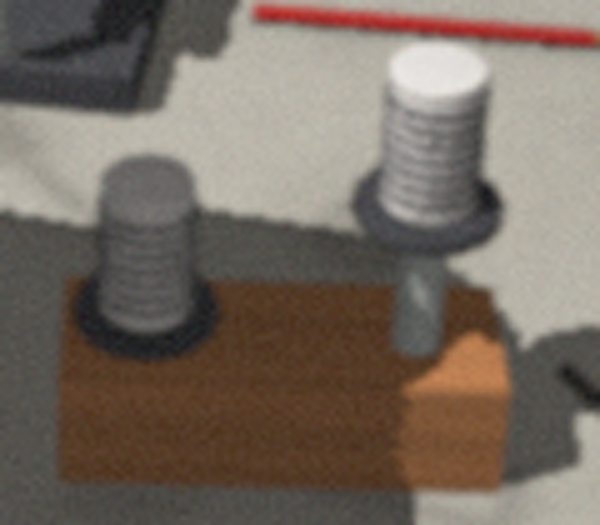

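View pics/c4.png

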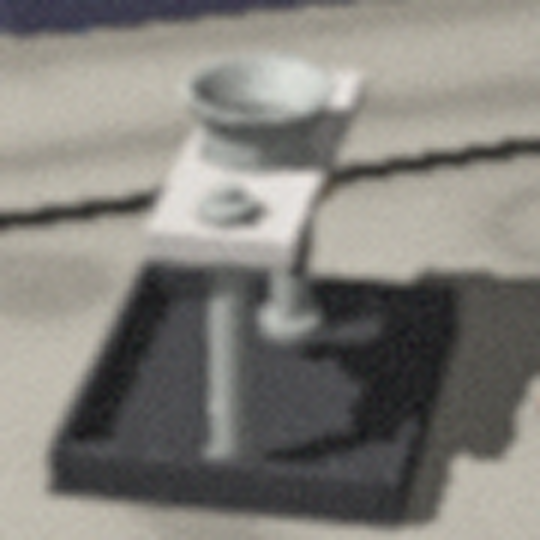

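```bash
cat > h.py <<'E'
import numpy as np, cv2
from cell import robot, viewer, workorder
def P(n,p=None):
    p=p or viewer.camera_params(n)
    K=np.array([[p['fx'],0,p['cx']],[0,p['fy'],p['cy']],[0,0,1]]);return K@np.array(p['world_to_cam'])[:3]
def proj(M,X):
    h=M@np.append(X,1);return h[:2]/h[2]
def ray_z(M,uv,z):
    A=np.array([M[0]-uv[0]*M[2],M[1]-uv[1]*M[2]])
    return np.append(np.linalg.solve(A[:,:2],-(A[:,2]*z+A[:,3])),z)
def tri(obs):
    A=np.vstack([[M[0]-u*M[2],M[1]-v*M[2]] for M,(u,v) in obs])
    A=A/np.linalg.norm(A[:,:3],axis=1,keepdims=True)
    x=np.linalg.lstsq(A[:,:3],-A[:,3],rcond=None);return x[0]
def c(u,v,f,x0,y0): return ((u+.5)/f-.5+x0,(v+.5)/f-.5+y0)
E
python3 - <<'E'
from h import *
np.set_printoptions(precision=4,suppress=True)
T,S=P('top'),P('side')
def both(name,t,s,z):
    print(name,tri([(T,t),(S,s)]),'top@z',ray_z(T,t,z)[:2],'side@z',ray_z(S,s,z)[:2])
both('mouth',c(276,236,6,180,170),c(262,92,6,230,140),.115)
both('Ltop',c(293,124,6,340,130),c(438,72,5,270,205),.133)
both('Lcollar',c(264,156,6,340,130),c(427,210,5,270,205),.088)
both('Stop',c(222,440,6,340,130),c(149,183,5,270,205),.093)
both('Scollar',c(199,457,6,340,130),c(146,314,5,270,205),.048)
for q in [(165,98),(88,542),(262,565)]: print('rack corner',ray_z(T,c(*q,6,340,130),.038))
for q in [(68,283),(492,290),(62,390),(508,392)]: print('rack corner side',ray_z(S,c(*q,5,270,205),.038))
print('hole side',ray_z(S,c(415,347,5,270,205),.038))
for q in [(468,508),(572,165),(75,385)]: print('tray corner',ray_z(T,c(*q,6,180,170),.018))
for q in [(128,193),(446,292)]: print('posts',ray_z(T,c(*q,6,180,170),.106))
E
```

```text
mouth [0.5937 0.1025 0.1139] top@z [0.5941 0.1023] side@z [0.5929 0.1001]
Ltop [ 0.6879 -0.1533  0.1324] top@z [ 0.6879 -0.1532] side@z [ 0.6875 -0.1543]
Lcollar [ 0.6888 -0.1539  0.0862] top@z [ 0.6892 -0.1537] side@z [ 0.6872 -0.1565]
Stop [ 0.6097 -0.1411  0.0924] top@z [ 0.6095 -0.141 ] side@z [ 0.6096 -0.142 ]
Scollar [ 0.6098 -0.1421  0.0461] top@z [ 0.6101 -0.1419] side@z [ 0.609  -0.1445]
rack corner [ 0.7172 -0.1338  0.038 ]
rack corner [ 0.5861 -0.1114  0.038 ]
rack corner [ 0.5801 -0.1615  0.038 ]
rack corner side [ 0.589  -0.1144  0.038 ]
rack corner side [ 0.7166 -0.1317  0.038 ]
rack corner side [ 0.5823 -0.1641  0.038 ]
rack corner side [ 0.7094 -0.1787  0.038 ]
hole side [ 0.6873 -0.1559  0.038 ]
tray corner [0.5245 0.0569 0.018 ]
tray corner [0.6269 0.0279 0.018 ]
tray corner [0.5591 0.1746 0.018 ]
posts [0.6062 0.1439 0.106 ]
posts [0.5806 0.0575 0.106 ]
```

The triangulation agrees well: long drift axis at about (0.688, -0.154), upright, and sleeve axis at about (0.594, 0.102). I'll travel to above the drift first.

Call:
carry_out --increments '[[85, [20, 15, 0], 0], [85, [38, 28, 0], 0], [85, [38, 28, 0], 0], [85, [38, 28, 0], 0], [85, [38, 28, 0], 0], [85, [38, 28, 0], 0], [85, [38, 28, 0], 0], [85, [38, 28, 0], 0]]' --grip_force 60

```text
time: 0.9
tcp_pos: [0.4395, -0.342, 0.2482]
ee_rot: [0.991, 0.133, -0.0, -0.0]
force: [0.5, -1.7, 0.1]
opening: 0.994
```

Call:
carry_out --increments '[[85, [38, 28, 0], 0], [85, [38, 28, 0], 0], [85, [38, 28, 0], 0], [85, [38, 28, 0], 0], [85, [38, 28, 0], 0], [85, [30, 23, 0], 0], [85, [15, 11, 0], 0], [85, [0, 0, 0], 0]]'

```text
time: 1.7
tcp_pos: [0.6745, -0.1668, 0.2469]
ee_rot: [0.991, 0.135, -0.0, -0.001]
force: [-0.9, 0.4, -0.1]
opening: 0.997
```

```bash
python3 - <<'E'
from h import *
s=robot.sense();print(s['tcp_pos'],s['ee_rot'],s['q'])
p=viewer.camera_params('wrist');print(p)
im=viewer.grab_frame('wrist');cv2.imwrite('pics/w1.png',im[:,:,::-1])
M=P('wrist',p)
for X in [(.688,-.1535,.133),(.6885,-.154,.088),(.6098,-.1412,.093)]: print(proj(M,X))
E
```

```text
[ 0.6744948  -0.16678747  0.24690653] [ 9.90833680e-01  1.35084585e-01 -3.77894946e-04 -7.93800366e-04] [ 0.17224474  0.93148946  0.07337525  0.94251511 -0.0629108   1.27069691
 -1.06502999]
{'fx': 342.2680128144201, 'fy': 342.2680128144201, 'cx': 276.7177076055408, 'cy': 216.62488992437383, 'world_to_cam': array([[ 0.2683007 , -0.96333238, -0.00233659, -0.34110598],
       [-0.92869759, -0.25929749,  0.26511431,  0.54899154],
       [-0.25599907, -0.06896037, -0.96421416,  0.5371124 ],
       [ 0.        ,  0.        ,  0.        ,  1.        ]])}
[264.12251438 195.68056348]
[266.88599477 184.19851106]
[229.32169226 266.57788227]
```

View pics/w1.png

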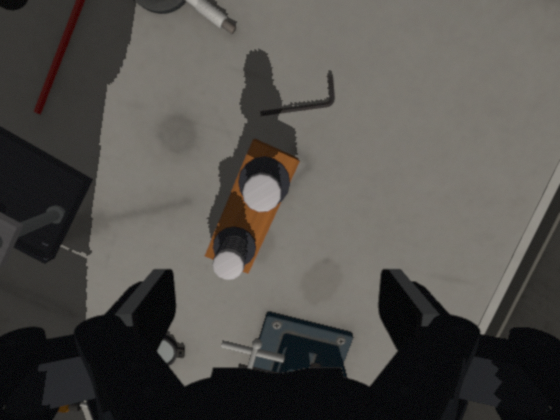

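The wrist view shows the long drift's top at (262,193), where I predicted (264,196), so the position is confirmed. The short drift at (229,265) is clear of the jaw line. I'll centre and descend.

Call:
carry_out --increments '[[85, [14, 14, 0], 0], [85, [0, 0, -25], 0], [85, [0, 0, -35], 0], [85, [0, 0, -25], 0], [85, [0, 0, -10], 0], [85, [0, 0, 0], 0]]'

```text
time: 2.35
tcp_pos: [0.6865, -0.1561, 0.1527]
ee_rot: [0.991, 0.133, -0.001, -0.0]
force: [0.6, -0.2, 0.6]
opening: 0.996
```

```bash
python3 - <<'E'
from h import *
s=robot.sense();print(s['tcp_pos'],s['ee_rot'],s['force'])
M=P('wrist')
im=viewer.grab_frame('wrist');cv2.imwrite('pics/w2.png',im[:,:,::-1])
for X in [(.688,-.1535,.133),(.6885,-.153,.133)]: print(proj(M,X))
R=s['tcp_pos']
print(proj(M,R-[0,0,.0]), proj(M,[R[0],R[1],.133]))
E
```

```text
[ 0.68649278 -0.15605363  0.15267706] [ 9.91097294e-01  1.33137201e-01 -7.78712181e-04 -1.79937541e-04] [ 0.57260826 -0.22960358  0.609271  ]
[272.16423543 269.23878098]
[271.3924034  267.99499621]
[276.61873962 294.34807696] [276.68412603 273.52940483]
```

View pics/w2.png

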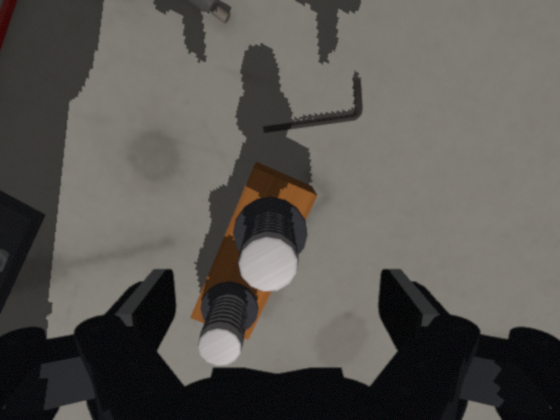

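```bash
python3 - <<'E'
from h import *
s=robot.sense();M=P('wrist')
im=cv2.imread('pics/w2.png');cv2.imwrite('pics/w2c.png',cv2.resize(im[180:300,200:340],None,fx=5,fy=5))
print(ray_z(M,(267.5,264),.133),s['tcp_pos'])
E
```

```text
[ 0.69001057 -0.15089078  0.133     ] [ 0.68708894 -0.15607946  0.15398148]
```

View pics/w2c.png

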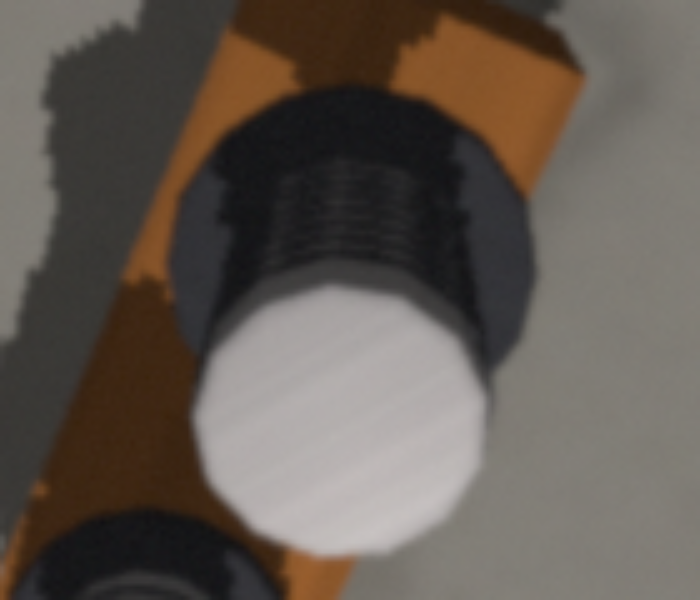

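The handle top is at (268,264), which gives (0.690,-0.151). I'll use the middle of the two estimates, then descend and close.

Call:
carry_out --increments '[[85, [2, 4, 0], 0], [85, [0, 0, -20], 0], [85, [0, 0, -18], 0], [85, [0, 0, -2], 0], [85, [0, 0, 0], 0]]'

```text
time: 2.9
tcp_pos: [0.6895, -0.1514, 0.1143]
ee_rot: [0.991, 0.134, 0.0, 0.0]
force: [0.6, -0.0, 0.9]
opening: 0.995
```

```bash
python3 - <<'E'
from h import *
s=robot.sense();print(s['tcp_pos'],s['ee_rot'],s['force'],s['time'])
im=viewer.grab_frame('wrist');cv2.imwrite('pics/w3.png',im[:,:,::-1])
E
```

```text
[ 0.68954001 -0.15141841  0.11428146] [9.91048528e-01 1.33501344e-01 4.46974804e-04 7.58799679e-05] [ 0.61246286 -0.03311412  0.87561463] 2.9
```

View pics/w3.png

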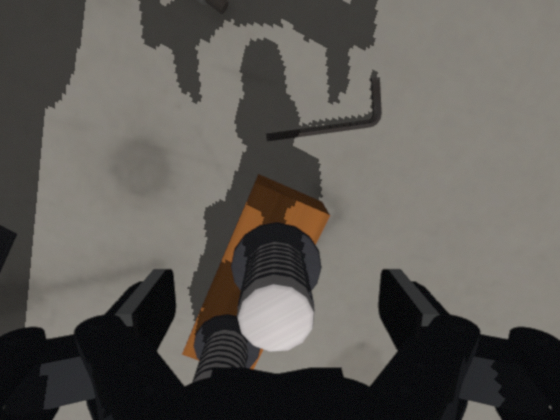

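The handle is centred between the jaws (x about 276 against the jaw middle at 277). Closing now.

Call:
carry_out --increments '[[60, [0, 0, 0], 0], [40, [0, 0, 0], 0], [24, [0, 0, 0], 0], [24, [0, 0, 0], 0], [24, [0, 0, 0], 0], [24, [0, 0, 0], 0]]' --grip_force 70

```text
time: 3.55
tcp_pos: [0.6893, -0.1515, 0.1137]
ee_rot: [0.991, 0.133, 0.0, 0.0]
force: [-0.7, 0.4, 6.1]
opening: 0.313
```

```bash
python3 - <<'E'
from h import *
s=robot.sense();print(s['tcp_pos'],s['ee_rot'],s['force'],s['time'],s['opening'])
M=P('wrist')
im=viewer.grab_frame('wrist');cv2.imwrite('pics/w4.png',im[:,:,::-1])
print(proj(M,[s['tcp_pos'][0],s['tcp_pos'][1],.133]))
E
```

```text
[ 0.68934068 -0.15148973  0.11370998] [9.91051436e-01 1.33480169e-01 3.07802408e-04 2.80110281e-05] [-0.74702644  0.36107578  6.12804363] 3.55 0.3129987513487572
[276.65691507 321.11226544]
```

View pics/w4.png

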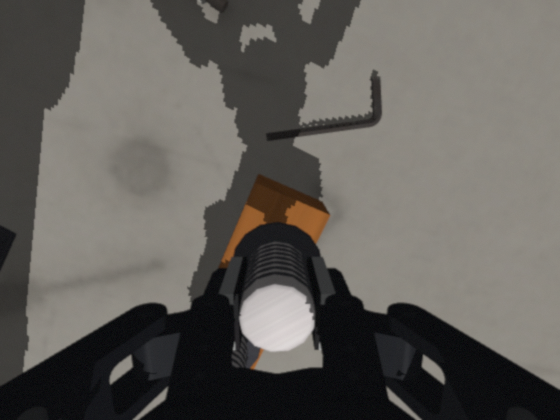

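Gripped at an opening of 0.313 (about 27 mm), matching the 28 mm handle. Lifting straight up.

Call:
carry_out --increments '[[24, [0, 0, 5], 0], [24, [0, 0, 15], 0], [24, [0, 0, 20], 0], [24, [0, 0, 25], 0], [24, [0, 0, 30], 0], [24, [0, 0, 25], 0], [24, [0, 0, 15], 0], [24, [0, 0, 0], 0]]'

```text
time: 4.4
tcp_pos: [0.6897, -0.1517, 0.2513]
ee_rot: [0.991, 0.133, 0.002, 0.001]
force: [-1.2, 0.6, -1.3]
opening: 0.31
```

```bash
python3 - <<'E'
from h import *
s=robot.sense();print(s['tcp_pos'],s['ee_rot'],s['force'],s['time'],s['opening'])
for n in('side','top'):
    im=viewer.grab_frame(n);cv2.imwrite(f'pics/{n}5.png',im[:,:,::-1])
im=cv2.imread('pics/side5.png');cv2.imwrite('pics/s5c.png',cv2.resize(im[120:300,250:450],None,fx=3.2,fy=3.2,interpolation=cv2.INTER_CUBIC))
E
```

```text
[ 0.68973584 -0.15167385  0.25125753] [9.91051867e-01 1.33463398e-01 1.82423376e-03 6.24374574e-04] [-1.20147453  0.58794918 -1.27561464] 4.4 0.31043963199608293
```

View pics/s5c.png

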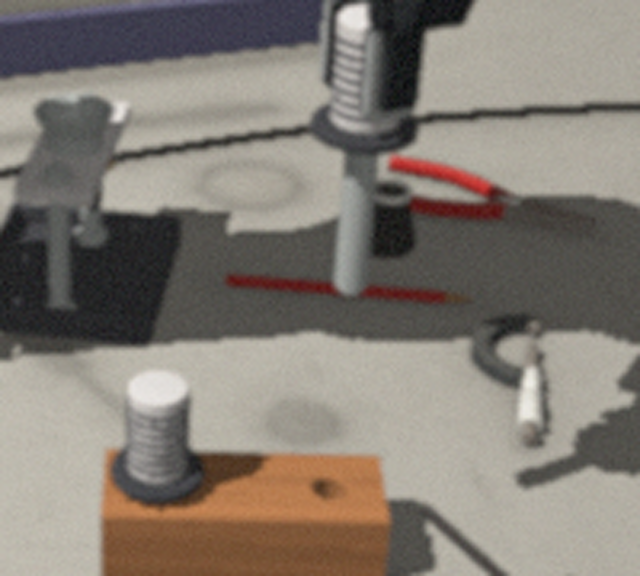

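View pics/top5.png

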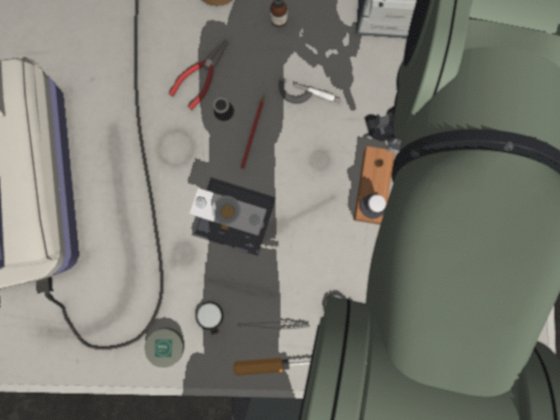

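The drift is held and roughly vertical, with its tip near (349,290) and collar near (363,128) in the crop. The short drift is still in its hole. I'll measure the tip offset from the TCP.

```bash
python3 - <<'E'
from h import *
np.set_printoptions(precision=4,suppress=True)
S=P('side');s=robot.sense();t=s['tcp_pos'];print(t)
tip=c(349,290,3.2,250,120);col=c(363,126,3.2,250,120);top=c(353,12,3.2,250,120)
for h in(.100,.105,.110): print(h,ray_z(S,tip,t[2]-h),ray_z(S,col,t[2]-h+.078))
# vertical line projection with tip at tcp xy
for x,h in((t[0],-.105),(t[0],-.027),(t[0],.02)): print(h,proj(S,[t[0],t[1],t[2]+h]))
print(tip,col,top)
# fit axis: tip xyz + lean: x-lean from side
# camera vertical point: mouth at
import itertools
E
```

```text
[ 0.689  -0.1515  0.2482]
0.1 [ 0.6881 -0.1561  0.1482] [ 0.6872 -0.1586  0.2262]
0.105 [ 0.6903 -0.1482  0.1432] [ 0.6901 -0.1485  0.2212]
0.11 [ 0.6925 -0.1403  0.1382] [ 0.6929 -0.1384  0.2162]
-0.105 [358.3083 211.572 ]
-0.027 [362.8107 160.0805]
0.02 [365.8087 125.795 ]
(358.71875, 210.28125) (363.09375, 159.03125) (359.96875, 123.40625)
```

Call:
carry_out --increments '[[24, [-7, 18, 0], 0], [24, [-14, 38, 0], 0], [24, [-16, 43, 0], 0], [24, [-17, 45, 0], 0], [24, [-16, 43, 0], 0], [24, [-14, 38, 0], 0], [24, [-8, 21, 0], 0], [24, [-3, 8, 0], 0]]'

```text
time: 5.3
tcp_pos: [0.5929, 0.1051, 0.2476]
ee_rot: [0.991, 0.135, -0.001, -0.0]
force: [0.2, -0.6, -2.3]
opening: 0.312
```

Call:
carry_out --increments '[[24, [0, 0, 0], 0], [24, [0, 0, 0], 0]]'

```text
time: 5.5
tcp_pos: [0.5944, 0.1012, 0.2479]
ee_rot: [0.991, 0.133, -0.0, 0.0]
force: [1.3, -1.1, -2.6]
opening: 0.316
```

```bash
python3 - <<'E'
from h import *
s=robot.sense();print(s['tcp_pos'],s['ee_rot'],s['force'],s['time'],s['opening'])
for n in('side','wrist'):
    im=viewer.grab_frame(n);cv2.imwrite(f'pics/{n}6.png',im[:,:,::-1])
im=cv2.imread('pics/side6.png');cv2.imwrite('pics/s6c.png',cv2.resize(im[60:230,200:350],None,fx=3.5,fy=3.5,interpolation=cv2.INTER_CUBIC))
E
```

```text
[0.59438861 0.10115732 0.24789695] [ 9.91129992e-01  1.32895178e-01 -2.58831156e-04  3.78125157e-04] [ 1.25836515 -1.05965234 -2.58256756] 5.5 0.31622148354214696
```

View pics/s6c.png

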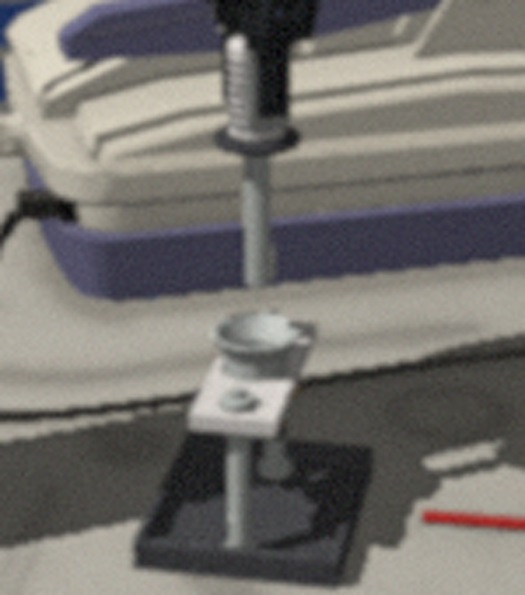

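View pics/wrist6.png

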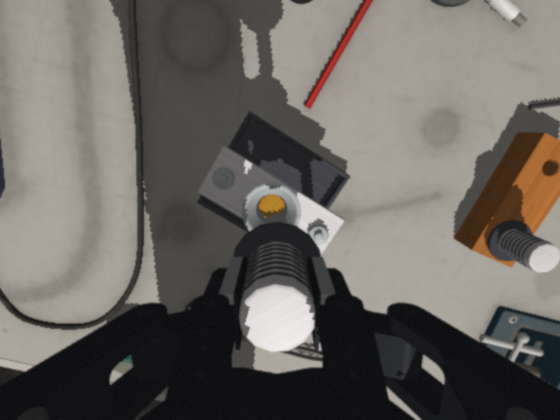

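```bash
python3 - <<'E'
from h import *
np.set_printoptions(precision=4,suppress=True)
S=P('side');s=robot.sense();t=s['tcp_pos']; W=P('wrist')
print(t)
print('tip pred',proj(S,[t[0],t[1],t[2]-.105]),'meas',c(257,283,3.5,200,60))
print('wrist mouth',ray_z(W,(272.5,210),.115), 'plug',ray_z(W,(272,206.5),.095))
E
python3 -c "
import cv2
im=cv2.imread('pics/wrist6.png');cv2.imwrite('pics/w6c.png',cv2.resize(im[140:260,190:360],None,fx=4.5,fy=4.5,interpolation=cv2.INTER_CUBIC))"
```

```text
[0.5945 0.101  0.248 ]
tip pred [273.8891 140.3981] meas (273.07142857142856, 140.5)
wrist mouth [0.5948 0.1045 0.115 ] plug [0.5927 0.1046 0.095 ]
```

View pics/w6c.png

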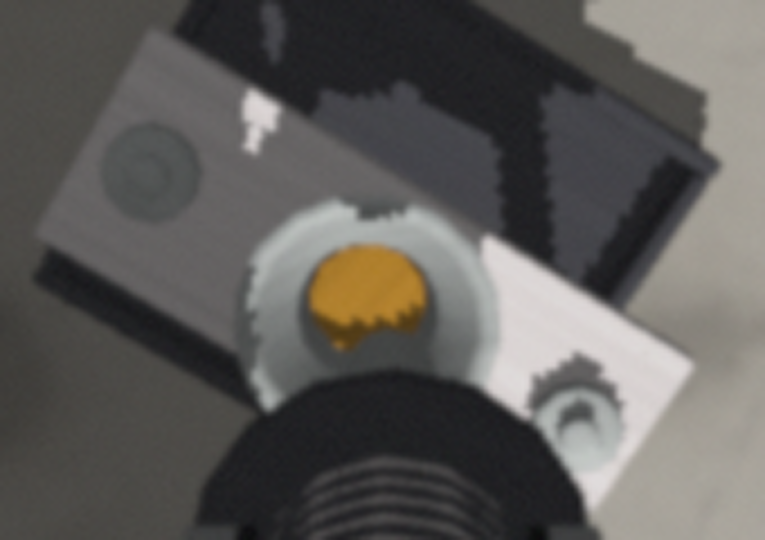

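The tip and mouth line up in the side view. The wrist view puts the mouth about 3 mm to +y. The bore leaves ±5.5 mm, so I'll shift 2 mm and descend to just above the plug.

Call:
carry_out --increments '[[24, [0, 2, 0], 0], [24, [0, 0, -15], 0], [24, [0, 0, -15], 0], [24, [0, 0, -10], 0], [24, [0, 0, 0], 0], [24, [0, 0, 0], 0]]'

```text
time: 6.2
tcp_pos: [0.5944, 0.1044, 0.2086]
ee_rot: [0.991, 0.133, 0.0, -0.0]
force: [0.3, -0.0, -0.9]
opening: 0.308
```

Call:
carry_out --increments '[[24, [0, 0, -4], 0], [24, [0, 0, -4], 0], [24, [0, 0, -4], 0], [24, [0, 0, -4], 0], [24, [0, 0, 0], 0]]'

```text
time: 6.7
tcp_pos: [0.594, 0.1044, 0.1919]
ee_rot: [0.991, 0.133, -0.0, -0.0]
force: [-1.2, -0.3, -1.5]
opening: 0.311
```

```bash
python3 - <<'E'
from h import *
s=robot.sense();print(s['tcp_pos'],s['ee_rot'],s['force'],s['torque'],s['time'],s['opening'])
for n in('side',):
    im=viewer.grab_frame(n);cv2.imwrite(f'pics/{n}7.png',im[:,:,::-1])
im=cv2.imread('pics/side7.png');cv2.imwrite('pics/s7c.png',cv2.resize(im[80:230,200:350],None,fx=3.5,fy=3.5,interpolation=cv2.INTER_CUBIC))
E
```

```text
[0.59399546 0.10444091 0.19188772] [ 9.91055809e-01  1.33447811e-01 -2.56230581e-04 -1.04992582e-05] [-1.20258657 -0.31098182 -1.48144117] [-0.02322799  0.0386851  -0.0359905 ] 6.7 0.3105610086209203
```

View pics/s7c.png

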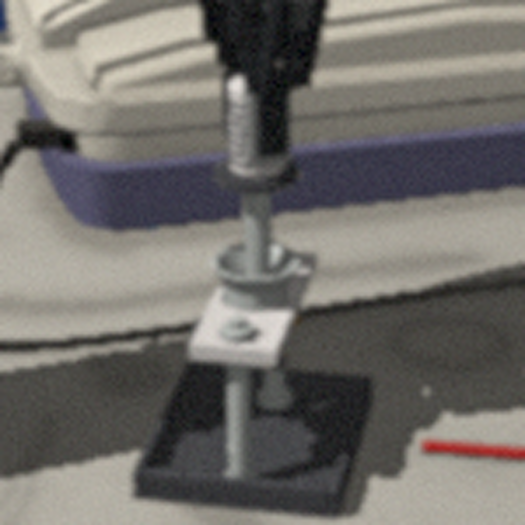

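The tip is in the mouth, centred. Now pushing gently.

Call:
carry_out --increments '[[24, [0, 0, -3], 0], [24, [0, 0, -3], 0], [24, [0, 0, -3], 0], [24, [0, 0, 0], 0]]'

```text
time: 7.15
tcp_pos: [0.5939, 0.1045, 0.1827]
ee_rot: [0.991, 0.133, -0.0, -0.0]
force: [0.7, 0.2, -1.5]
opening: 0.31
```

Call:
carry_out --increments '[[24, [0, 0, -4], 0], [24, [0, 0, -4], 0], [24, [0, 0, -4], 0], [24, [0, 0, 0], 0]]'

```text
time: 7.55
tcp_pos: [0.5938, 0.1045, 0.1705]
ee_rot: [0.991, 0.133, -0.001, -0.0]
force: [0.5, 0.5, -0.8]
opening: 0.314
```

```bash
python3 - <<'E'
from h import *
np.set_printoptions(precision=4,suppress=True)
s=robot.sense();print(s['tcp_pos'],s['force'],s['torque'],s['time'])
for n in('side','top'):
    im=viewer.grab_frame(n);cv2.imwrite(f'pics/{n}8.png',im[:,:,::-1])
im=cv2.imread('pics/side8.png');cv2.imwrite('pics/s8c.png',cv2.resize(im[90:240,210:340],None,fx=4,fy=4,interpolation=cv2.INTER_CUBIC))
S=P('side');t=s['tcp_pos']
for h in (-.03,-.025,.02): print(h,proj(S,t+[0,0,h]))
E
```

```text
[0.5938 0.1045 0.1705] [ 0.4606  0.4913 -0.7749] [-0.0199  0.0004  0.0603] 7.55
-0.03 [273.3866 140.9418]
-0.025 [273.3473 138.3603]
0.02 [272.9832 114.4328]
```

View pics/s8c.png

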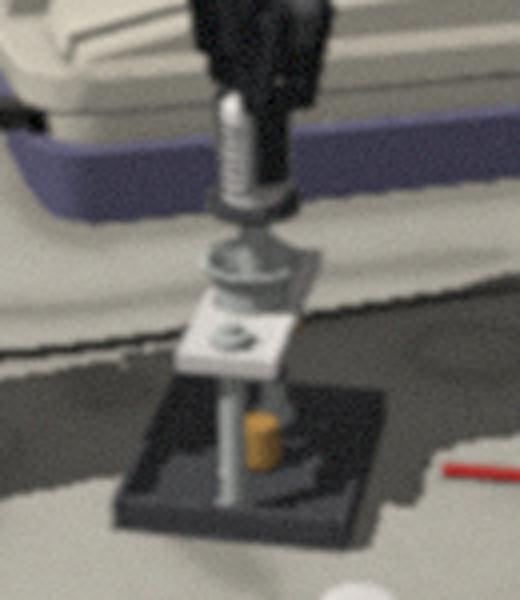

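The plug has already dropped and stands in the tray at crop (263,442). I'll push the drift the rest of the way, about 25 mm until the collar seats.

Call:
carry_out --increments '[[24, [0, 0, -5], 0], [24, [0, 0, -6], 0], [24, [0, 0, -5], 0], [24, [0, 0, -4], 0], [24, [0, 0, 0], 0], [24, [0, 0, 0], 0]]'

```text
time: 8.25
tcp_pos: [0.5942, 0.1045, 0.1513]
ee_rot: [0.991, 0.133, -0.0, -0.0]
force: [0.6, -0.0, -1.0]
opening: 0.308
```

Call:
carry_out --increments '[[24, [0, 0, -1], 0], [24, [0, 0, -1], 0], [24, [0, 0, -1], 0], [24, [0, 0, 0], 0]]'

```text
time: 8.65
tcp_pos: [0.5941, 0.1045, 0.1482]
ee_rot: [0.991, 0.133, -0.0, -0.0]
force: [-0.7, 0.1, -0.5]
opening: 0.31
```

Call:
carry_out --increments '[[24, [0, 0, -1], 0], [24, [0, 0, -1], 0], [24, [0, 0, -1], 0], [24, [0, 0, 0], 0]]'

```text
time: 9.05
tcp_pos: [0.5942, 0.1045, 0.1457]
ee_rot: [0.991, 0.133, 0.0, -0.0]
force: [-3.2, 0.8, 8.1]
opening: 0.312
```

```bash
python3 - <<'E'
from h import *
np.set_printoptions(precision=4,suppress=True)
s=robot.sense();print(s['tcp_pos'],s['force'],s['torque'],s['time'])
for n in('side',):
    im=viewer.grab_frame(n);cv2.imwrite(f'pics/{n}9.png',im[:,:,::-1])
im=cv2.imread('pics/side9.png');cv2.imwrite('pics/s9c.png',cv2.resize(im[90:240,210:340],None,fx=4,fy=4,interpolation=cv2.INTER_CUBIC))
E
```

```text
[0.5942 0.1045 0.1457] [-3.2259  0.7682  8.1405] [-0.1229  0.6255 -0.02  ] 9.05
```

View pics/s9c.png

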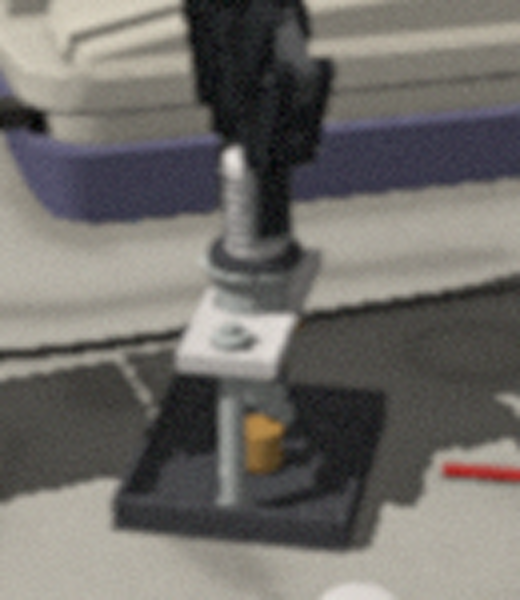

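The collar has just met the mouth: force +8 N, TCP at 0.1457 against 0.145 expected. One small nudge, then release.

Call:
carry_out --increments '[[24, [0, 0, -1], 0], [24, [0, 0, 0], 0]]'

```text
time: 9.3
tcp_pos: [0.5942, 0.1046, 0.1456]
ee_rot: [0.991, 0.133, 0.0, -0.0]
force: [-8.6, -0.5, 23.5]
opening: 0.308
```

Call:
carry_out --increments '[[30, [0, 0, 0], 0], [36, [0, 0, 0], 0], [44, [0, 0, 0], 0], [60, [0, 0, 0], 0], [80, [0, 0, 0], 0], [85, [0, 0, 0], 0], [85, [0, 0, 0], 0], [85, [0, 0, 0], 0]]'

```text
time: 10.1
tcp_pos: [0.5942, 0.1045, 0.1442]
ee_rot: [0.991, 0.133, 0.0, -0.0]
force: [-0.1, -0.2, 1.4]
opening: 0.993
```

```bash
python3 - <<'E'
from h import *
np.set_printoptions(precision=4,suppress=True)
s=robot.sense();print(s['tcp_pos'],s['force'],s['torque'],s['time'],s['opening'])
M=P('wrist')
for n in('wrist','side'):
    im=viewer.grab_frame(n);cv2.imwrite(f'pics/{n}10.png',im[:,:,::-1])
im=cv2.imread('pics/side10.png');cv2.imwrite('pics/s10c.png',cv2.resize(im[90:240,210:340],None,fx=4,fy=4,interpolation=cv2.INTER_CUBIC))
E
```

```text
[0.5942 0.1045 0.1442] [-0.0868 -0.1634  1.383 ] [-0.0304  0.0327 -0.011 ] 10.1 0.993329122792211
```

View pics/s10c.png

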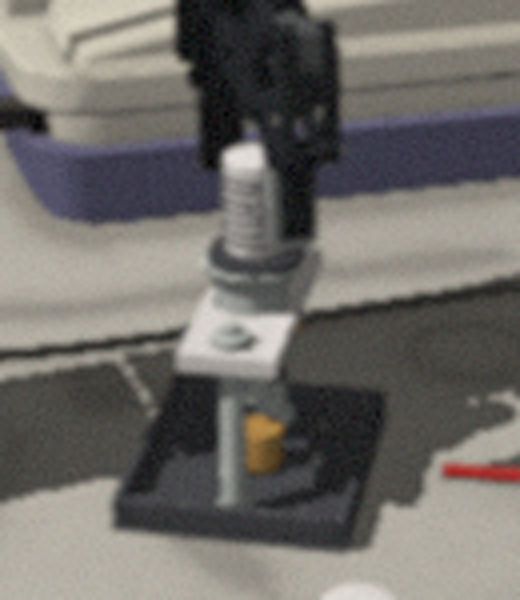

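View pics/wrist10.png

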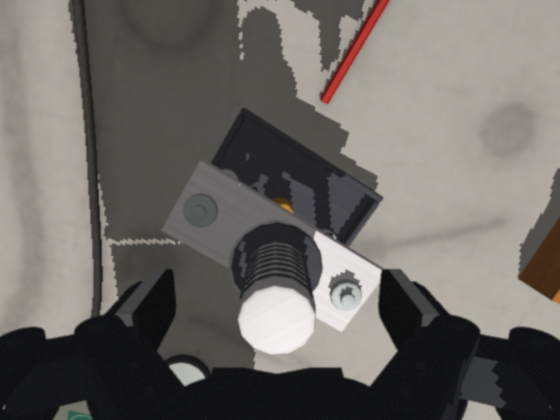

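Released. The drift stands with its collar on the mouth (crop 255,258), the plug is in the tray (263,445), and the fingers are clear on both sides. Retreating straight up, then away.

Call:
carry_out --increments '[[85, [0, 0, 8], 0], [85, [0, 0, 20], 0], [85, [0, 0, 30], 0], [85, [0, 0, 40], 0], [85, [0, 0, 30], 0], [85, [0, 0, 15], 0], [85, [0, 0, 0], 0]]'

```text
time: 10.9
tcp_pos: [0.5947, 0.1045, 0.2899]
ee_rot: [0.991, 0.133, 0.002, -0.0]
force: [-0.3, 0.3, -0.8]
opening: 0.999
```

Call:
carry_out --increments '[[85, [-10, -20, 0], 0], [85, [-15, -35, 0], 0], [85, [-15, -40, 0], 0], [85, [-15, -40, 0], 0], [85, [-15, -35, 0], 0], [85, [-10, -20, 0], 0], [85, [0, 0, 0], 0], [85, [0, 0, 0], 0]]'

```text
time: 11.7
tcp_pos: [0.5141, -0.0853, 0.2871]
ee_rot: [0.991, 0.133, -0.0, -0.0]
force: [0.9, -0.2, 0.9]
opening: 0.997
```

```bash
python3 - <<'E'
from h import *
np.set_printoptions(precision=4,suppress=True)
s=robot.sense();print(s['tcp_pos'],s['force'],s['time'],s['opening'])
for n in('top','side'):
    im=viewer.grab_frame(n);cv2.imwrite(f'pics/{n}11.png',im[:,:,::-1])
im=cv2.imread('pics/side11.png');cv2.imwrite('pics/s11c.png',cv2.resize(im[90:310,200:400],None,fx=2.7,fy=2.7,interpolation=cv2.INTER_CUBIC))
im=cv2.imread('pics/top11.png');cv2.imwrite('pics/t11c.png',cv2.resize(im[130:280,160:310],None,fx=4,fy=4,interpolation=cv2.INTER_CUBIC))
S=P('side');print('pred collar top centre',proj(S,[.5937,.102,.120]),'handle top',proj(S,[.5937,.102,.165]))
E
```

```text
[ 0.5141 -0.0853  0.2871] [ 0.8631 -0.2138  0.9321] 11.7 0.9972245685478053
pred collar top centre [273.5819 151.9454] handle top [273.2286 128.6807]
```

View pics/s11c.png

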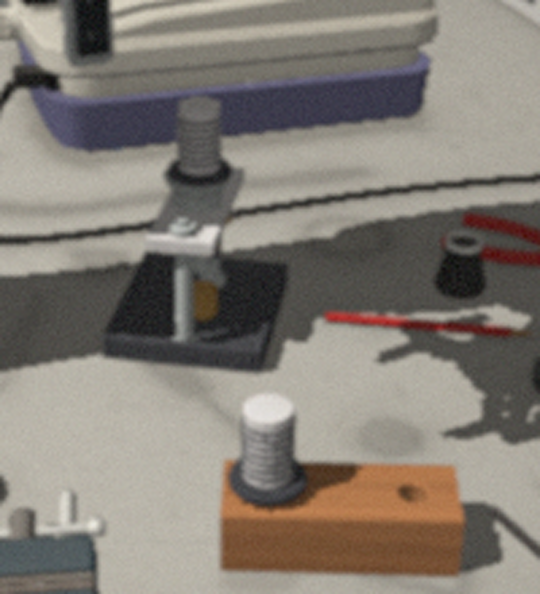

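View pics/t11c.png

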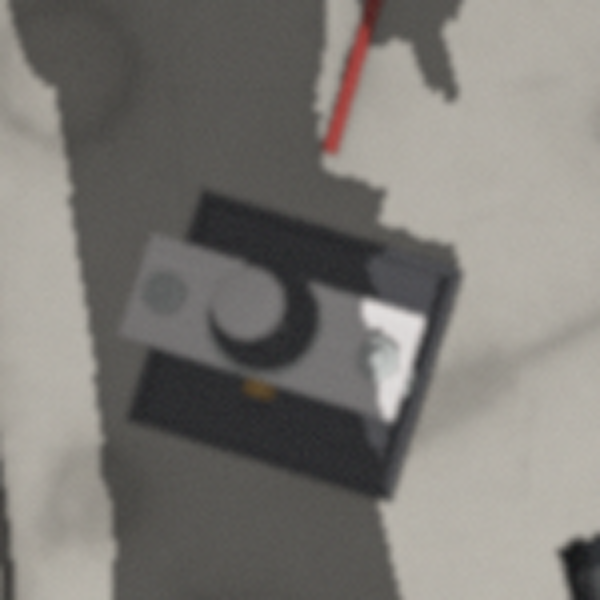

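The final views agree. The handle top is at side pixel (274,130) and the collar at (274,154), within 2 px of what full seating predicts. The plug is in the tray, the short drift is in its hole, and the robot is clear.

```bash
python3 - <<'E'
from h import *
print(workorder.close_job())
E
```

```text
the job is handed in; nothing more can be done
None
```

I took the long drift from the rack and pushed the plug down out of the sleeve into the tray. I then pushed the drift in until its collar met the sleeve's mouth, let go and moved the arm clear. I handed the job in at about 11.8 s of the 43 s allowed.

- **Seating:** contact began at TCP height 0.1457 m against about 0.145 m expected, and the force read 23.5 N at the final nudge. After release, the collar and handle top were within 2 px of the fully seated prediction in the side view.
- **Plug and short drift:** the plug stands in the tray, and the short drift is still in its hole.
- **Disagreements:** the wrist camera put things about 2.5 mm further in +y than the fixed cameras, so I worked between the two. None of the readings, taken only at the end of each move, showed the catches giving way; I saw the plug had dropped only in the pictures.

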